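# Stand the toppled spice tins back up on the turntable

## Task

Two of the three steel spice tins on the turntable have toppled and lean against the red bowl. With the fingertips, push each of these two back up until it stands on its own base on the turntable; do not grip or lift a tin, and leave the bowl, the third tin, the turntable and everything else where they are.

Things in the scene. Friction and masses are not known exactly. Their poses are not given: they have to be found in the camera images.
- tin_a: Rectangular steel spice tin, lid shut, 45 x 65 x 105 mm, 0.1 to 0.21 kg, evenly filled. Origin: centre of its underside; z runs up to its lid, x across the 45 mm thickness, y across the 65 mm width. Toppled: it leans 35 to 40 degrees off upright against the outside of the bowl's rim, +x face on the rim, lid end a little over the bowl's mouth, that end's lowest edge about 80 mm above the turntable.
- tin_b: Rectangular steel spice tin, lid shut, 45 x 65 x 105 mm, 0.1 to 0.21 kg, evenly filled. Origin: centre of its underside; z runs up to its lid, x across the 45 mm thickness, y across the 65 mm width. Toppled: it leans 35 to 40 degrees off upright against the outside of the bowl's rim, +x face on the rim, lid end a little over the bowl's mouth, that end's lowest edge about 80 mm above the turntable.
- tin_a_heel (a point): Middle of tin_a's heel: the +x edge of its underside, on which it rests and pivots while toppled (tin frame 22.5, 0, 0 mm; z there reads the turntable's floor). Once nearer upright than about 23 degrees the tin drops onto its base by itself. Friction on the turntable is about 0.5 to 0.7.
- tin_b_heel (a point): Middle of tin_b's heel: the +x edge of its underside, on which it rests and pivots while toppled (tin frame 22.5, 0, 0 mm; z there reads the turntable's floor). Once nearer upright than about 23 degrees the tin drops onto its base by itself. Friction on the turntable is about 0.5 to 0.7.
- tin_c: Rectangular steel spice tin, lid shut, 45 x 65 x 105 mm, 0.1 to 0.21 kg, evenly filled. Origin: centre of its underside; z runs up to its lid, x across the 45 mm thickness, y across the 65 mm width. This one stands upright on the turntable and stays there.
- turntable: Round pale-green plastic turntable, 380 mm across; origin: centre of its foot on the worktop, z up. The platter's flat floor is 22 mm above the worktop, its rim 10 mm higher (inner radius 183 mm). It turns easily about the middle (0.03 N m) with all that stands on it; a push straight out from the middle does not turn it.
- bowl: Red melamine bowl, empty, 116 mm across the rim, 60 mm tall, wall 4 mm, 0.28 kg, loose near the middle of the turntable. Origin: centre of its underside, z up.
- dish: Small white ceramic dish, 64 mm across, 24 mm tall, on the turntable. Origin: centre of its underside.
- spoon: Wooden spoon, 170 mm long, lying on the turntable beside the bowl. Origin: under the middle of its length; x runs to its head.
- pot: Open aluminium pot, 170 mm across, 105 mm tall, two side handles, on the worktop to the robot's left. Origin: centre of its underside.
- oil: Green glass oil bottle, 60 mm across, 210 mm tall, on the worktop to the robot's left. Origin: centre of its underside.
- mill: Dark wooden pepper mill, 54 mm across, 158 mm tall, on the worktop to the robot's right. Origin: centre of its underside.
- mug: Blue ceramic mug, 80 mm across, 90 mm tall, on the worktop to the robot's right. Origin: centre of its underside.
There are look-alikes about, which are no part of the job. What is shaped like the tin_a but blue is not meant. What is shaped like the tin_b but blue is not meant.

How it is judged:
By the outcome, as a careful person would: the job done as asked, in the order asked, and still so for the second after the job is handed in, with the robot touching nothing.
It also fails if it takes over 45 s, if anything falls off the work surface, if the arm or the gripper's body presses on something with over 40 N, if the wrist force passes 120 N, or if a joint passes its speed limit or range.

## Robot

A 6-joint arm with a two-finger parallel gripper is mounted at the origin on the work surface. World frame = base frame: x ahead of the robot, y to its left, z up, the work surface at z = 0. Lengths are in m, angles in rad, forces in N, time in s.
With the tool pointing down it reaches from about 0.375 to 0.975 m from the base axis. Payload 3.8 kg.
Tool frame: the origin (TCP) lies midway between the tips of the shut fingers; the grasp point (between the pads) lies 19 mm behind it; z points along the fingers, y is the direction in which the jaws open and shut (so a half turn about z gives the same grasp; the last joint's range is limited). The gripper opens to 85 mm and grips with 20 to 120 N. Pads are 22 mm wide; open, the fingers measure 114 mm over their backs; the gripper's body (76 mm by 85 mm) begins 54 mm behind the grasp point. The pads swing forward as they close: fully open they stand 13 mm farther back than shut.
Start: joints at [-1.204, 0.264, 1.604, -0, 1.274, -0.037], TCP at [0.265, -0.621, 0.231] pointing down, gripper open.
Joint ranges: [-2.63, 2.63], [-0.94, 2.18], [0.31, 2.57], [-1.31, 4.45], [0, 2.66], [-2.55, 2.55]. Speed limits (rad/s): [2.57, 2.57, 3.14, 3.14, 3.14, 3.14].

## Interface

Orientations are given as a rotation vector (axis times angle).
In Python, from workcell import bot gives the robot as it stands.
- The arm moves only by the tool drive_tool, never from a script. Its argument "deltas" is a list of rows, each an object with "hand": the opening, from 0 (shut) to 1 (fully open); "offset": the shift along the world's x, y, z in cm, a list of three; "angular": the turn, a rotation vector about the world's x, y, z in degrees, a list of three. A call has 1 to 8 rows; each row is the pose to reach, as a shift and turn from the pose commanded when the call began; what a row does not reach only later rows make up. A row lasts 1/8 s, in which the tool goes at most 62.5 mm and 10.7 degrees, less where a joint would pass 70% of its speed; a pose out of reach is approached as far as the arm can. A call with a gripper value outside its range is refused whole. The fingers move at their own pace and stop on an object; "force" is the grip in N (left out, the last holds). Time passes only in rows, so rows that repeat a pose let the fingers close. It gives the time, the measured TCP pose, the force and the opening at its end, in the units of the state.
- bot.read_state(): the state, without advancing time (a new reading comes with each control period).
- bot.read_camera(name): name is "side" or "top"; returns a dict with "frame" (420x560x3 uint8, blue, green, red), "mtx" (3x3 intrinsics, pixels), "k1" (the pictures are not rectified: a ray, as slopes to the right and down, at radius r is drawn at 1 + k1 r^2 times it, then the intrinsics apply), "R" (3x3) and "t" (3): a world point X has camera coordinates R X + t. Camera axes: x right, y down, z forward; pixel columns grow to the right and rows downward; lengths in m; the calibration is good to about 2 mm. A picture is of the moment at which its call begins. There is no depth.
- bot.finish_job(): hands the job in, once; it reports no verdict.
The state is a dict: "time": time; "q": joint angles; "joint_vel": joint speeds; "joint_torque": joint torques, N m; "tool_pos": TCP position; "tcp_rot": TCP orientation; "wrist_force": force on the tool from outside, world axes, zero at the start; "torque": the same for the moment, N m; "width": opening from 0.0 (shut) to 1.0 (fully open).
Only numpy, scipy, OpenCV 4.12 (cv2) and the standard library are available. Lean on these libraries where they do the work, as an engineer would, in place of code of your own. Each camera call takes 0.05 s, during which the arm holds its last target. There are 200 camera calls.

## Working session

There is one attempt and no reset: what is moved stays moved. The work goes in short steps, Python scripts to look and compute and a tool call to move; the robot and the scene stay as the last step left them, time stands still between calls to the robot, and variables do not carry over. Pictures are saved under pics/ and viewed, about 8 in all and at most 12, crops included, and the job is handed in when it is done.

Besides the shell and the picture viewer there is one more tool, called after "Call:" as name(argument=value, ...) on one line, values as JSON. drive_tool: Moves the arm, as the interface text tells. Its arguments: {"type":"object","properties":{"deltas":{"type":"array"},"force":{"type":"number"}},"required":["deltas"]}

```bash
mkdir -p pics; ls; cat > h.py <<'E'
import numpy as np, cv2
from workcell import bot
def ray(c,u,v):
    K=c["mtx"]; K=np.array(K); d=np.array([(u-K[0,2])/K[0,0],(v-K[1,2])/K[1,1]])
    s=d.copy()
    for _ in range(20): s=d/(1+c["k1"]*(s@s))
    R=np.array(c["R"]);t=np.array(c["t"])
    return -R.T@t, R.T@np.array([s[0],s[1],1.])
def onz(c,u,v,z):
    o,d=ray(c,u,v); return o+d*(z-o[2])/d[2]
def proj(c,X):
    p=np.array(c["R"])@np.array(X)+np.array(c["t"]); s=p[:2]/p[2]; s=s*(1+c["k1"]*(s@s)); K=np.array(c["mtx"])
    return np.array([K[0,0]*s[0]+K[0,2],K[1,1]*s[1]+K[1,2]])
def tri(c1,p1,c2,p2):
    o1,d1=ray(c1,*p1);o2,d2=ray(c2,*p2)
    s=np.linalg.lstsq(np.c_[d1,-d2],o2-o1,rcond=None)[0]
    a=o1+s[0]*d1;b=o2+s[1]*d2; return (a+b)/2,np.linalg.norm(a-b)
E
python3 - <<'E'
from h import *
import pickle
cs={n:bot.read_camera(n) for n in("side","top")}
pickle.dump(cs,open("c0.pkl","wb"))
for n,c in cs.items():
    cv2.imwrite(f"pics/{n}0.png",c["frame"]); print(n,(-np.array(c["R"]).T@c["t"]).round(3),np.array(c["R"])[2].round(2),c["k1"])
s=bot.read_state();print(s)
E
```

```text
pics
side [0.099 0.737 0.921] [ 0.32 -0.6  -0.73] -0.004466346455044549
top [ 0.396 -0.007  1.238] [ 0.07  0.02 -1.  ] 0.015680046021860853
{'time': 0.1, 'q': array([-1.20393904e+00,  2.64698228e-01,  1.60524464e+00, -2.16688164e-05,
        1.27370531e+00, -3.69197577e-02]), 'joint_vel': array([ 5.14074439e-05, -1.79142567e-03, -2.86668668e-03, -5.58427191e-04,
        6.02094676e-04,  7.20560510e-04]), 'joint_torque': array([ 5.81498680e-04, -5.16708112e+01, -3.68589091e+01, -5.48572507e-05,
        6.23200220e-03,  1.59818185e-06]), 'tool_pos': array([ 0.26494442, -0.62010642,  0.23006888]), 'tcp_rot': array([-3.07580061e+00, -6.29555577e-01,  5.61973217e-04]), 'wrist_force': array([-0.4761719 ,  0.71744821, -0.50036965]), 'torque': array([-0.00752791, -0.02744256, -0.00251433]), 'width': 0.9979195843797027}
```

View pics/top0.png

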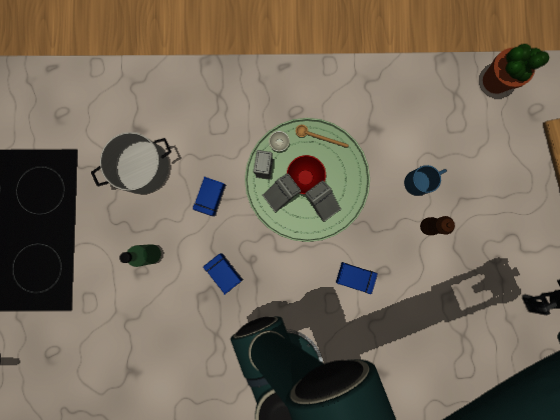

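View pics/side0.png

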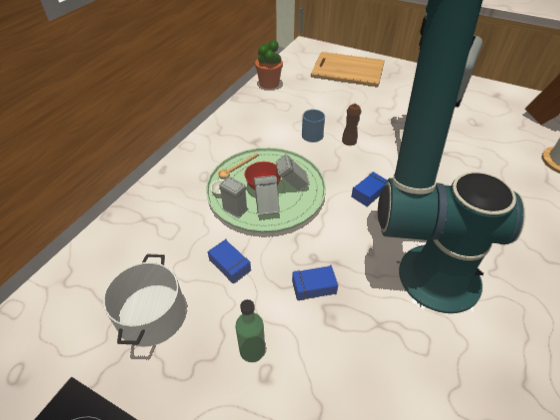

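The top view shows the turntable at about (307,180) and the red bowl at (306,173). Grey tins lean at (282,192) and (323,202), and one grey tin stands at (263,163). The blue look-alikes lie on the worktop at (209,196), (223,273) and (356,278). In the side view the leaning tins are at (266,195) and (291,173), the upright one is at (233,196), and blue ones are at (229,260), (315,282) and (370,188). I choose the two grey leaning tins and check them in a close crop.

```bash
python3 - <<'E'
from h import *
import pickle
cs=pickle.load(open("c0.pkl","rb"))
a=cv2.resize(cs["top"]["frame"][120:242,240:373],None,fx=4.5,fy=4.5,interpolation=cv2.INTER_CUBIC)
cv2.imwrite("pics/crop_t.png",a)
b=cv2.resize(cs["side"]["frame"][143:235,202:330],None,fx=6,fy=6,interpolation=cv2.INTER_CUBIC)
cv2.imwrite("pics/crop_s.png",b)
c=cs["top"]
for z,p in((.032,(307,180)),(.082,(306,173))): print(onz(c,*p,z).round(3))
# turntable green ellipse, bowl red
hsv=cv2.cvtColor(c["frame"],cv2.COLOR_BGR2HSV)
g=cv2.inRange(hsv,(40,40,60),(80,255,255)); g[:, :240]=0; g[:,375:]=0;g[245:]=0;g[:115]=0
cn=max(cv2.findContours(g,0,1)[0],key=cv2.contourArea);e=cv2.fitEllipse(cv2.convexHull(cn));print(e,onz(c,*e[0],.032).round(4))
r=cv2.inRange(hsv,(0,120,40),(8,255,255))|cv2.inRange(hsv,(172,120,40),(180,255,255))
r[:115]=0;r[245:]=0;r[:,:240]=0;r[:,375:]=0
ys,xs=np.nonzero(r);print("red",xs.min(),xs.max(),ys.min(),ys.max())
print(onz(c,xs.min(),170,.082)[:2],onz(c,xs.max(),170,.082)[:2],onz(c,306,ys.min(),.082)[:2])
E
```

```text
[ 0.565 -0.072  0.032]
[ 0.579 -0.066  0.082]
((306.9351501464844, 179.3181610107422), (123.5904312133789, 124.46368408203125), 91.05484771728516) [ 0.5673 -0.0715  0.032 ]
red 287 325 155 193
[ 0.58772557 -0.01111339] [ 0.58727448 -0.1213532 ] [ 0.63157564 -0.06653143]
```

View pics/crop_t.png

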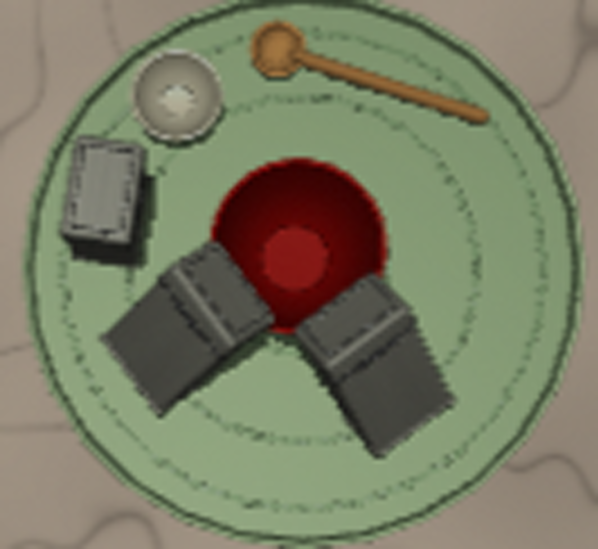

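View pics/crop_s.png

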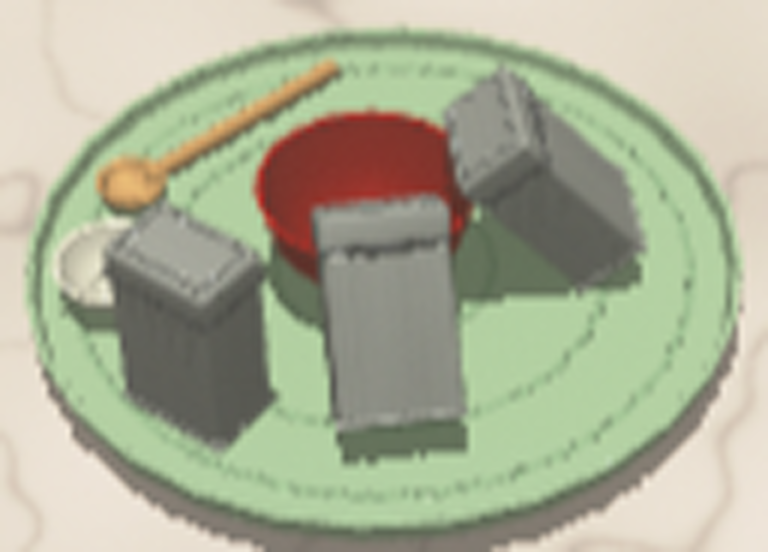

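The crop confirms it: both leaning tins are grey steel with their lids over the red bowl, and the third stands by the dish. I'm reading corners of both leaning tins in both crops for triangulation.

```bash
python3 - <<'E'
from h import *
import pickle
cs=pickle.load(open("c0.pkl","rb"));T,S=cs["top"],cs["side"]
tp=lambda p:(240+(p[0]+.5)/4.5-.5,120+(p[1]+.5)/4.5-.5)
sp=lambda p:(202+(p[0]+.5)/6-.5,143+(p[1]+.5)/6-.5)
P={"1 bot+y":((100,335),(338,427)),"1 bot-y":((163,415),(466,415)),"1 lidhi+y":((170,270),(318,248)),"1 lidhi-y":((228,348),(452,235)),"1 lidlo+y":((215,240),(313,208)),"1 lidlo-y":((273,320),(445,195)),
"2 bot+y":((380,457),(642,245)),"2 bot-y":((455,402),(630,180)),"2 lidhi+y":((335,368),(548,158)),"2 lidhi-y":((412,318),(508,70)),"2 lidlo+y":((296,327),(470,200)),"2 lidlo-y":((374,275),(447,115))}
X={}
for k,(a,b) in P.items():
    x,e=tri(T,tp(a),S,sp(b)); X[k]=x; print(k,x.round(4),round(e,4))
print("heel2+y side on floor",onz(S,*sp((582,287)),.022).round(4))
for i in "12":
    m=lambda s:(X[f"{i} {s}+y"]+X[f"{i} {s}-y"])/2
    b,h,l=m("bot"),m("lidhi"),m("lidlo"); w=X[f"{i} bot+y"]-X[f"{i} bot-y"]
    print(i,"mids",b.round(4),h.round(4),l.round(4),"len",np.linalg.norm(h-b),"thick",np.linalg.norm(h-l),"width",np.linalg.norm(w),
     "az",np.degrees(np.arctan2(*(h-b)[1::-1])).round(1),"az from width",(np.degrees(np.arctan2(w[1],w[0]))-90).round(1),"tilt",np.degrees(np.arctan2(np.hypot(*(h-b)[:2]),(h-b)[2])).round(1))
for n,pt in (("c top",(107,140)),):print(onz(T,*tp((105,175)),.127))
E
```

```text
1 bot+y [0.5205 0.0637 0.0473] 0.0018
1 bot-y [0.4695 0.0229 0.042 ] 0.0024
1 lidhi+y [0.5553 0.0161 0.1112] 0.0006
1 lidhi-y [ 0.5041 -0.021   0.1116] 0.0045
1 lidlo+y [ 0.5749 -0.0123  0.1057] 0.0009
1 lidlo-y [ 0.5225 -0.0492  0.107 ] 0.0037
2 bot+y [ 0.4411 -0.12    0.0489] 0.0025
2 bot-y [ 0.4751 -0.1721  0.0387] 0.0037
2 lidhi+y [ 0.4886 -0.0885  0.1148] 0.0097
2 lidhi-y [ 0.5256 -0.1329  0.1237] 0.0049
2 lidlo+y [ 0.5182 -0.0649  0.093 ] 0.0065
2 lidlo-y [ 0.5535 -0.1131  0.0978] 0.0006
heel2+y side on floor [ 0.4674 -0.1022  0.022 ]
1 mids [0.495  0.0433 0.0446] [ 0.5297 -0.0024  0.1114] [ 0.5487 -0.0308  0.1064] len 0.08802611844141739 thick 0.03451910569974859 width 0.06553391411474076 az -52.8 az from width -51.3 tilt 40.7
2 mids [ 0.4581 -0.1461  0.0438] [ 0.5071 -0.1107  0.1193] [ 0.5359 -0.089   0.0954] len 0.09666539183057239 thick 0.04323283633846283 width 0.06305176169687307 az 35.8 az from width 33.1 tilt 38.7
[0.61306202 0.05638597 0.127     ]
```

Call:
drive_tool(deltas=[{"hand": 0,"offset": [3,5,2],"angular": [0,0,2]},{"hand": 0,"offset": [6,10,3],"angular": [0,0,4]},{"hand": 0,"offset": [9,16,3],"angular": [0,0,6]},{"hand": 0,"offset": [12,21.5,3],"angular": [0,0,8]},{"hand": 0,"offset": [15,27,3],"angular": [0,0,10]},{"hand": 0,"offset": [18,32.5,3],"angular": [0,0,12]},{"hand": 0,"offset": [21.5,38,3],"angular": [0,0,13]},{"hand": 0,"offset": [24.5,43.5,3],"angular": [0,0,13]}])

```text
time: 1.1
tool_pos: [0.507, -0.1907, 0.261]
tcp_rot: [2.987, 0.974, -0.0]
wrist_force: [0.6, -0.2, 0.7]
width: -0.001
```

Call:
drive_tool(deltas=[{"hand": 0,"offset": [3,6,0],"angular": [0,0,0]},{"hand": 0,"offset": [6.6,11.9,0],"angular": [0,0,0]},{"hand": 0,"offset": [6.6,11.9,-4],"angular": [0,0,0]},{"hand": 0,"offset": [6.6,11.9,-9],"angular": [0,0,0]},{"hand": 0,"offset": [6.6,11.9,-11],"angular": [0,0,0]},{"hand": 0,"offset": [6.6,11.9,-11],"angular": [0,0,0]}])

```text
time: 1.85
tool_pos: [0.5709, -0.0735, 0.1495]
tcp_rot: [-2.985, -0.973, 0.006]
wrist_force: [1.1, -0.1, 0.5]
width: -0.003
```

```bash
python3 - <<'E'
from h import *
s=bot.read_state();print(s["tool_pos"],s["wrist_force"])
c=bot.read_camera("side");p=s["tool_pos"]
print(proj(c,p),proj(c,[.575,-.066,.082]))
x0,y0=185,110
cv2.imwrite("pics/s1.png",cv2.resize(c["frame"][y0:y0+125,x0:x0+155],None,fx=4.5,fy=4.5,interpolation=cv2.INTER_CUBIC))
E
```

```text
[ 0.57086385 -0.07353219  0.14946393] [ 1.08092206 -0.10079005  0.50442028]
[264.49585151 154.37084282] [262.68441004 172.41696675]
```

View pics/s1.png

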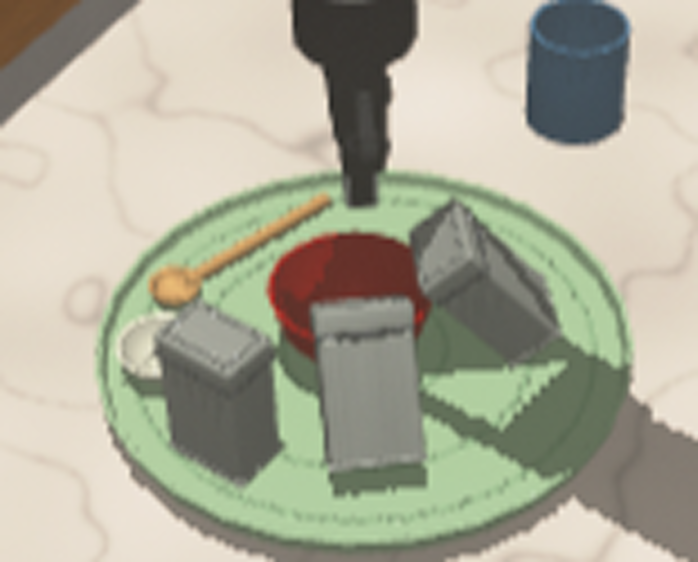

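The picture shows the shut fingertips at (360,203), which matches the projected TCP (358,200). They hang clear above the bowl mouth between the two tins. Next I go down to just above rim height, then push the first tin outward.

Call:
drive_tool(deltas=[{"hand": 0,"offset": [0.3,0.5,-2],"angular": [0,0,0]},{"hand": 0,"offset": [0.4,0.6,-4],"angular": [0,0,0]},{"hand": 0,"offset": [0.4,0.6,-5.6],"angular": [0,0,0]},{"hand": 0,"offset": [0.4,0.6,-5.6],"angular": [0,0,0]}])

```text
time: 2.4
tool_pos: [0.5745, -0.0673, 0.0928]
tcp_rot: [-2.985, -0.974, 0.006]
wrist_force: [-0.4, -0.5, 0.4]
width: -0.002
```

Call:
drive_tool(deltas=[{"hand": 0,"offset": [-0.2,0.25,0],"angular": [0,0,0]},{"hand": 0,"offset": [-0.5,0.6,0],"angular": [0,0,0]},{"hand": 0,"offset": [-0.8,1.0,0],"angular": [0,0,0]},{"hand": 0,"offset": [-1.1,1.4,0],"angular": [0,0,0]},{"hand": 0,"offset": [-1.4,1.8,0],"angular": [0,0,0]},{"hand": 0,"offset": [-1.7,2.2,0],"angular": [0,0,0]},{"hand": 0,"offset": [-2.0,2.5,0],"angular": [0,0,0]},{"hand": 0,"offset": [-2.2,2.8,0],"angular": [0,0,0]}])

```text
time: 3.4
tool_pos: [0.5562, -0.0404, 0.0968]
tcp_rot: [2.983, 0.974, 0.005]
wrist_force: [2.0, -5.2, 7.6]
width: 0.004
```

```bash
python3 - <<'E'
from h import *
s=bot.read_state();print(s["tool_pos"],s["wrist_force"],s["time"])
c=bot.read_camera("side")
x0,y0=185,110
cv2.imwrite("pics/s2.png",cv2.resize(c["frame"][y0:y0+125,x0:x0+155],None,fx=4.5,fy=4.5,interpolation=cv2.INTER_CUBIC))
E
```

```text
[ 0.55615601 -0.04040043  0.09684153] [ 1.97285734 -5.24819338  7.58427065] 3.4
```

View pics/s2.png

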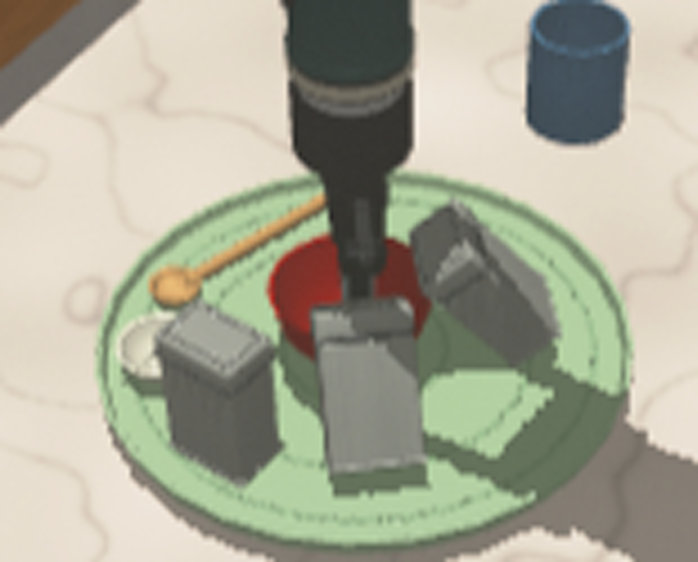

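The force is up and inward, along the lid's normal. So the finger's flared back is catching the lid end face rather than the edge. I'll back off and push along tool x, the flat pad side, instead. The current yaw already suits that for the other tin.

Call:
drive_tool(deltas=[{"hand": 0,"offset": [0.5,-0.6,0.3],"angular": [0,0,0]},{"hand": 0,"offset": [1.2,-1.5,0.3],"angular": [0,0,0]},{"hand": 0,"offset": [2.2,-2.6,0.1],"angular": [0,0,0]},{"hand": 0,"offset": [2.2,-2.6,0.1],"angular": [0,0,0]}])

```text
time: 3.95
tool_pos: [0.5771, -0.0667, 0.0958]
tcp_rot: [-2.987, -0.972, 0.0]
wrist_force: [-0.4, 0.3, 0.8]
width: 0.004
```

```bash
python3 - <<'E'
from h import *
import pickle
s=bot.read_state();print(s["tool_pos"],s["wrist_force"],s["time"],s["q"][5])
c=bot.read_camera("side"); c0=pickle.load(open("c0.pkl","rb"))["side"]
d=cv2.absdiff(c["frame"],c0["frame"]).max(2)
f=lambda fr:cv2.resize(fr[143:235,202:330],None,fx=3,fy=3,interpolation=cv2.INTER_CUBIC)
cv2.imwrite("pics/cmp.png",np.hstack([f(c["frame"]),f(cv2.cvtColor(d,cv2.COLOR_GRAY2BGR))]))
E
```

```text
[ 0.57714692 -0.06671364  0.09583459] [-0.38701797  0.29022057  0.80115556] 3.95 0.7836346179726229
```

View pics/cmp.png

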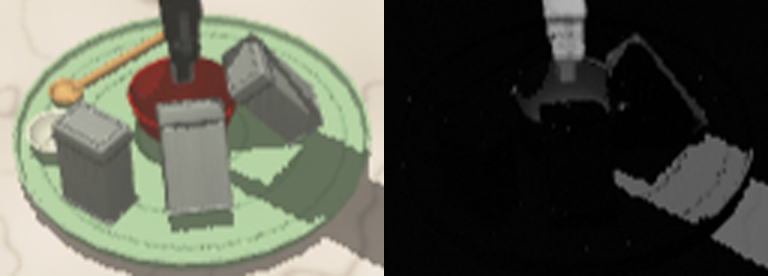

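The difference image shows only the arm and its shadow, so nothing has shifted. Next, the second tin, pushing along tool x.

Call:
drive_tool(deltas=[{"hand": 0,"offset": [-0.4,-0.3,-0.2],"angular": [0,0,0]},{"hand": 0,"offset": [-0.8,-0.6,-0.2],"angular": [0,0,0]},{"hand": 0,"offset": [-1.1,-0.8,-0.2],"angular": [0,0,0]},{"hand": 0,"offset": [-1.4,-1.0,-0.2],"angular": [0,0,0]},{"hand": 0,"offset": [-1.7,-1.2,-0.2],"angular": [0,0,0]},{"hand": 0,"offset": [-2.0,-1.4,-0.2],"angular": [0,0,0]},{"hand": 0,"offset": [-2.3,-1.6,-0.2],"angular": [0,0,0]},{"hand": 0,"offset": [-2.6,-1.8,-0.2],"angular": [0,0,0]}])

```text
time: 5.0
tool_pos: [0.5505, -0.0836, 0.0944]
tcp_rot: [2.987, 0.974, 0.001]
wrist_force: [0.8, 1.2, 1.0]
width: 0.002
```

Call:
drive_tool(deltas=[{"hand": 0,"offset": [-0.3,-0.2,0],"angular": [0,0,0]},{"hand": 0,"offset": [-0.6,-0.4,0],"angular": [0,0,0]},{"hand": 0,"offset": [-0.9,-0.6,0],"angular": [0,0,0]},{"hand": 0,"offset": [-1.2,-0.8,0],"angular": [0,0,0]}])

```text
time: 5.5
tool_pos: [0.5381, -0.0917, 0.0942]
tcp_rot: [-2.987, -0.974, 0.0]
wrist_force: [0.8, 0.3, 0.6]
width: -0.002
```

```bash
python3 - <<'E'
from h import *
import pickle
s=bot.read_state();print(s["tool_pos"],s["wrist_force"],s["time"],s["q"][5])
c=bot.read_camera("side");t=bot.read_camera("top")
a=cv2.resize(c["frame"][143:235,202:330],None,fx=3,fy=3,interpolation=cv2.INTER_CUBIC)
b=cv2.resize(t["frame"][120:242,240:373],None,fx=3,fy=3,interpolation=cv2.INTER_CUBIC)
a=cv2.copyMakeBorder(a,0,b.shape[0]-a.shape[0],0,0,0)
cv2.imwrite("pics/p2.png",np.hstack([a,b]))
E
```

```text
[ 0.53805935 -0.09173763  0.09417421] [0.80342129 0.29892882 0.63209349] 5.5 0.7257283752587893
```

View pics/p2.png

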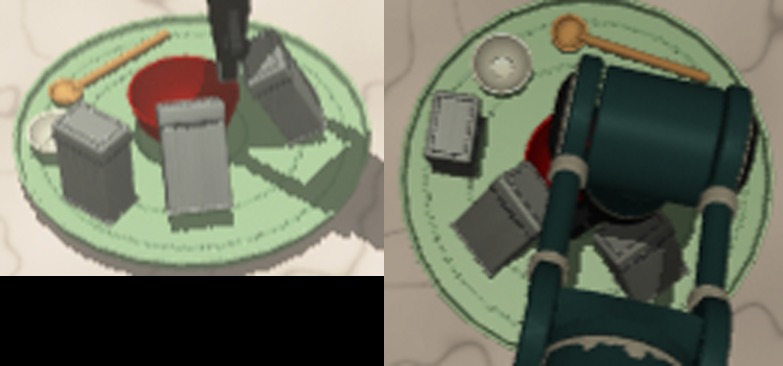

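In the side view the right-hand tin is coming up with the fingertip on its lid edge at (228,72). The bowl and everything else are still in place. Continuing outward.

Call:
drive_tool(deltas=[{"hand": 0,"offset": [-0.3,-0.2,0],"angular": [0,0,0]},{"hand": 0,"offset": [-0.6,-0.4,0],"angular": [0,0,0]},{"hand": 0,"offset": [-0.8,-0.6,0],"angular": [0,0,0]},{"hand": 0,"offset": [-1.0,-0.7,0],"angular": [0,0,0]},{"hand": 0,"offset": [-1.2,-0.8,0],"angular": [0,0,0]},{"hand": 0,"offset": [-1.4,-1.0,0],"angular": [0,0,0]},{"hand": 0,"offset": [-1.6,-1.1,0],"angular": [0,0,0]},{"hand": 0,"offset": [-1.8,-1.3,0],"angular": [0,0,0]}])

```text
time: 6.6
tool_pos: [0.5203, -0.1046, 0.0943]
tcp_rot: [-2.987, -0.975, -0.0]
wrist_force: [-0.1, 0.0, -0.4]
width: 0.001
```

Call:
drive_tool(deltas=[{"hand": 0,"offset": [-0.2,-0.15,0],"angular": [0,0,0]},{"hand": 0,"offset": [-0.4,-0.3,0],"angular": [0,0,0]},{"hand": 0,"offset": [-0.4,-0.3,0],"angular": [0,0,0]},{"hand": 0,"offset": [-0.4,-0.3,0],"angular": [0,0,0]}])

```text
time: 7.1
tool_pos: [0.5164, -0.1076, 0.0943]
tcp_rot: [2.987, 0.974, 0.0]
wrist_force: [-0.4, -0.1, 0.3]
width: -0.001
```

```bash
python3 - <<'E'
from h import *
import pickle
s=bot.read_state();print(s["tool_pos"],s["wrist_force"],s["time"],s["q"][5])
c=bot.read_camera("side");t=bot.read_camera("top")
a=cv2.resize(c["frame"][143:235,202:330],None,fx=3,fy=3,interpolation=cv2.INTER_CUBIC)
b=cv2.resize(t["frame"][120:242,240:373],None,fx=3,fy=3,interpolation=cv2.INTER_CUBIC)
a=cv2.copyMakeBorder(a,0,b.shape[0]-a.shape[0],0,0,0)
cv2.imwrite("pics/p3.png",np.hstack([a,b]))
E
```

```text
[ 0.51644919 -0.10757754  0.09431165] [-0.44370932 -0.12266278  0.27470716] 7.1 0.6875087909821914
```

View pics/p3.png

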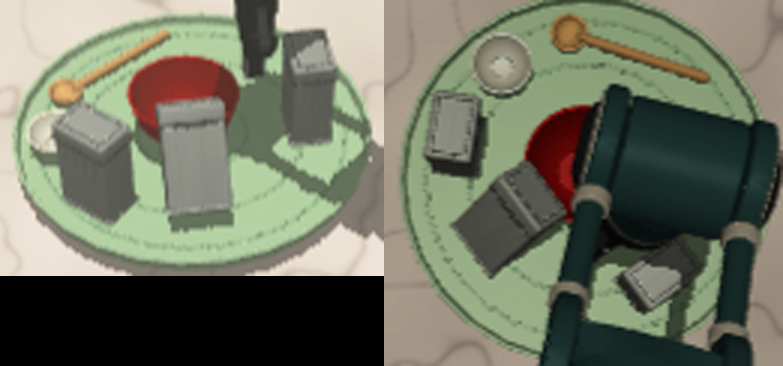

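The right-hand tin now stands upright (side view (308,88)), and the force is near zero. Back to the middle, up, and a quarter turn for the other tin.

Call:
drive_tool(deltas=[{"hand": 0,"offset": [1.5,1,1],"angular": [0,0,0]},{"hand": 0,"offset": [4,2.7,3],"angular": [0,0,8]},{"hand": 0,"offset": [6,4.1,4],"angular": [0,0,18]},{"hand": 0,"offset": [6,4.1,4],"angular": [0,0,28]},{"hand": 0,"offset": [6,4.1,4],"angular": [0,0,38]},{"hand": 0,"offset": [6,4.1,4],"angular": [0,0,48]},{"hand": 0,"offset": [6,4.1,4],"angular": [0,0,58]},{"hand": 0,"offset": [6,4.1,4],"angular": [0,0,68]}])

```text
time: 8.2
tool_pos: [0.5779, -0.0658, 0.1352]
tcp_rot: [1.923, 2.483, 0.002]
wrist_force: [0.6, 0.0, 0.1]
width: -0.002
```

Call:
drive_tool(deltas=[{"hand": 0,"offset": [0,0,0],"angular": [0,0,10]},{"hand": 0,"offset": [0,0,0],"angular": [0,0,20]},{"hand": 0,"offset": [0,0,-2],"angular": [0,0,23]},{"hand": 0,"offset": [0,0,-4],"angular": [0,0,23]},{"hand": 0,"offset": [0,0,-4],"angular": [0,0,23]}])

```text
time: 8.82
tool_pos: [0.575, -0.0659, 0.0921]
tcp_rot: [-1.397, -2.809, 0.002]
wrist_force: [1.0, 0.3, 0.3]
width: -0.002
```

Call:
drive_tool(deltas=[{"hand": 0,"offset": [-0.3,0.4,0.2],"angular": [0,0,0]},{"hand": 0,"offset": [-0.6,0.8,0.2],"angular": [0,0,0]},{"hand": 0,"offset": [-0.9,1.1,0.2],"angular": [0,0,0]},{"hand": 0,"offset": [-1.1,1.4,0.2],"angular": [0,0,0]},{"hand": 0,"offset": [-1.3,1.7,0.2],"angular": [0,0,0]},{"hand": 0,"offset": [-1.5,2.0,0.2],"angular": [0,0,0]},{"hand": 0,"offset": [-1.7,2.3,0.2],"angular": [0,0,0]},{"hand": 0,"offset": [-1.9,2.5,0.2],"angular": [0,0,0]}])

```text
time: 9.82
tool_pos: [0.5573, -0.0414, 0.0962]
tcp_rot: [-1.398, -2.813, 0.0]
wrist_force: [0.2, -0.1, -0.4]
width: -0.004
```

Call:
drive_tool(deltas=[{"hand": 0,"offset": [-0.2,0.3,0],"angular": [0,0,0]},{"hand": 0,"offset": [-0.4,0.5,0],"angular": [0,0,0]},{"hand": 0,"offset": [-0.6,0.8,0],"angular": [0,0,0]}])

```text
time: 10.2
tool_pos: [0.5513, -0.0335, 0.0963]
tcp_rot: [1.399, 2.813, 0.0]
wrist_force: [0.3, -0.2, -0.5]
width: 0.002
```

```bash
python3 - <<'E'
from h import *
import pickle
s=bot.read_state();print(s["tool_pos"],s["wrist_force"],s["time"],s["q"][5])
c=bot.read_camera("side");t=bot.read_camera("top")
a=cv2.resize(c["frame"][143:235,202:330],None,fx=3,fy=3,interpolation=cv2.INTER_CUBIC)
b=cv2.resize(t["frame"][120:242,240:373],None,fx=3,fy=3,interpolation=cv2.INTER_CUBIC)
a=cv2.copyMakeBorder(a,0,b.shape[0]-a.shape[0],0,0,0)
cv2.imwrite("pics/p4.png",np.hstack([a,b]))
E
```

```text
[ 0.55133997 -0.03346988  0.09633623] [ 0.29196496 -0.24137419 -0.46061925] 10.2 -0.7537065935919155
```

View pics/p4.png

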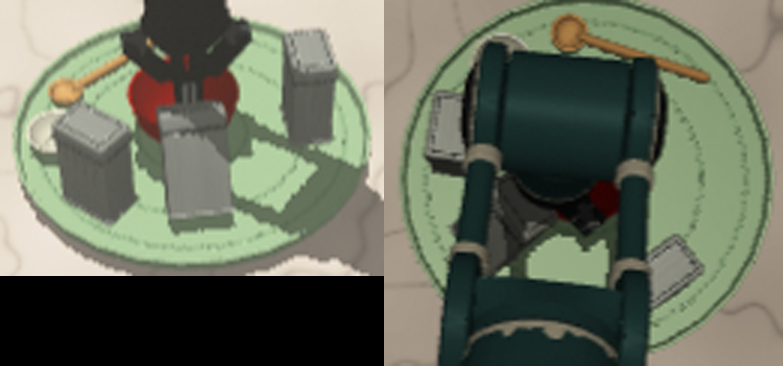

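Fingertips sit behind the lid edge at (188,95), and the tin has begun to rise; nothing else has moved. Continuing.

Call:
drive_tool(deltas=[{"hand": 0,"offset": [-0.2,0.3,0],"angular": [0,0,0]},{"hand": 0,"offset": [-0.4,0.5,0],"angular": [0,0,0]},{"hand": 0,"offset": [-0.6,0.8,0],"angular": [0,0,0]},{"hand": 0,"offset": [-0.8,1.0,0],"angular": [0,0,0]},{"hand": 0,"offset": [-1.0,1.3,0],"angular": [0,0,0]},{"hand": 0,"offset": [-1.2,1.6,0],"angular": [0,0,0]},{"hand": 0,"offset": [-1.4,1.8,0],"angular": [0,0,0]},{"hand": 0,"offset": [-1.6,2.1,0],"angular": [0,0,0]}])

```text
time: 11.3
tool_pos: [0.5353, -0.0124, 0.0963]
tcp_rot: [1.398, 2.813, -0.0]
wrist_force: [-0.3, 0.2, -0.2]
width: 0.003
```

Call:
drive_tool(deltas=[{"hand": 0,"offset": [-0.2,0.25,0],"angular": [0,0,0]},{"hand": 0,"offset": [-0.4,0.5,0],"angular": [0,0,0]},{"hand": 0,"offset": [-0.4,0.5,0],"angular": [0,0,0]},{"hand": 0,"offset": [-0.4,0.5,0],"angular": [0,0,0]}])

```text
time: 11.8
tool_pos: [0.5315, -0.0076, 0.0963]
tcp_rot: [1.398, 2.813, -0.0]
wrist_force: [0.6, -0.7, 0.5]
width: -0.005
```

```bash
python3 - <<'E'
from h import *
s=bot.read_state();print(s["tool_pos"],s["wrist_force"],s["time"],s["q"][5])
c=bot.read_camera("side")
cv2.imwrite("pics/p5.png",cv2.resize(c["frame"][143:235,202:330],None,fx=4,fy=4,interpolation=cv2.INTER_CUBIC))
E
```

```text
[ 0.53147343 -0.00760626  0.09631599] [ 0.59594791 -0.71664473  0.49941154] 11.8 -0.709304398307751
```

View pics/p5.png

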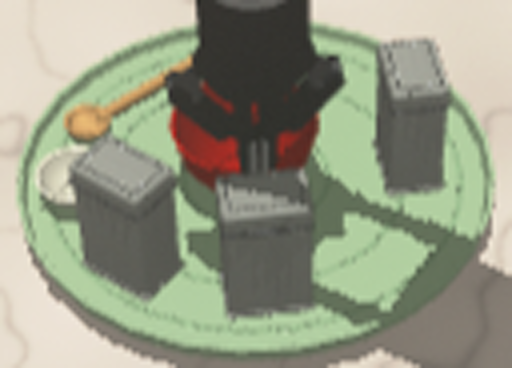

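The tin now appears upright at (265,250). I back off along the push line, lift and clear away.

Call:
drive_tool(deltas=[{"hand": 0,"offset": [0.8,-1,0],"angular": [0,0,0]},{"hand": 0,"offset": [2.4,-3.2,0.5],"angular": [0,0,0]},{"hand": 0,"offset": [4.4,-5.8,2],"angular": [0,0,0]},{"hand": 0,"offset": [4.4,-5.8,8],"angular": [0,0,0]},{"hand": 0,"offset": [4.4,-5.8,14],"angular": [0,0,0]},{"hand": 0,"offset": [2,-11,15],"angular": [0,0,0]},{"hand": 0,"offset": [-1,-16,15],"angular": [0,0,0]},{"hand": 0,"offset": [-3,-21,15],"angular": [0,0,0]}])

```text
time: 12.85
tool_pos: [0.5008, -0.2198, 0.2471]
tcp_rot: [1.397, 2.812, -0.001]
wrist_force: [0.3, -0.6, -0.4]
width: 0.0
```

Call:
drive_tool(deltas=[{"hand": 0,"offset": [-2.5,-5,0],"angular": [0,0,0]},{"hand": 0,"offset": [-5,-10,0],"angular": [0,0,0]},{"hand": 0,"offset": [-7.5,-15,0],"angular": [0,0,0]},{"hand": 0,"offset": [-10,-20,0],"angular": [0,0,0]},{"hand": 0,"offset": [-12.5,-25,0],"angular": [0,0,0]},{"hand": 0,"offset": [-12.5,-25,0],"angular": [0,0,0]}])

```text
time: 13.6
tool_pos: [0.3741, -0.4717, 0.2461]
tcp_rot: [1.406, 2.809, -0.002]
wrist_force: [-1.1, 0.7, 0.5]
width: -0.001
```

```bash
python3 - <<'E'
from h import *
import pickle
s=bot.read_state();print(s["tool_pos"],s["wrist_force"],s["time"])
c=bot.read_camera("side");t=bot.read_camera("top")
a=cv2.resize(c["frame"][143:235,202:330],None,fx=3,fy=3,interpolation=cv2.INTER_CUBIC)
b=cv2.resize(t["frame"][120:242,240:373],None,fx=3,fy=3,interpolation=cv2.INTER_CUBIC)
c0=pickle.load(open("c0.pkl","rb"))["top"]
d=cv2.cvtColor(cv2.absdiff(t["frame"],c0["frame"]).max(2),cv2.COLOR_GRAY2BGR)
d=cv2.resize(d[120:242,240:373],None,fx=2,fy=2)
canvas=np.zeros((560,790,3),np.uint8)
canvas[:276,:384]=a;canvas[:366,390:390+b.shape[1]]=b[:, :400];canvas[300:300+d.shape[0],:d.shape[1]]=d
cv2.imwrite("pics/p6.png",canvas)
E
```

```text
[ 0.37406928 -0.47171527  0.24613877] [-1.06935135  0.68156069  0.48138318] 13.6
```

View pics/p6.png

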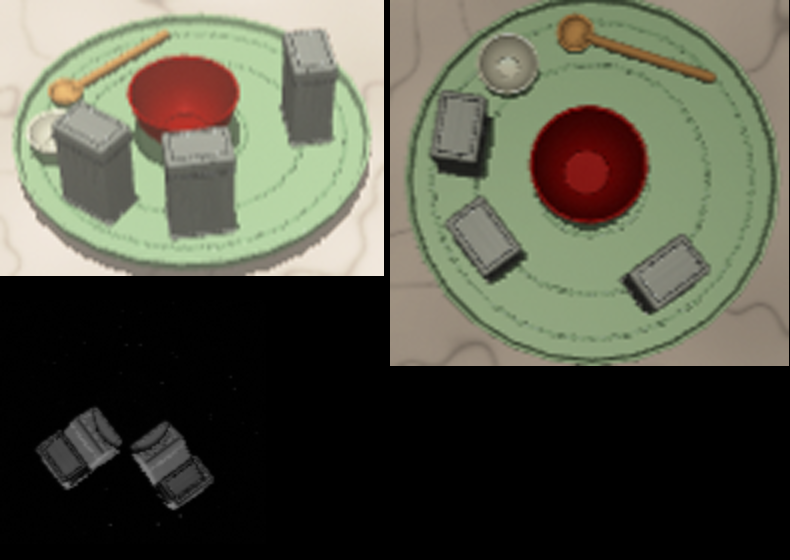

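All three tins stand upright: top view (485,240), (667,273) and tin_c at (460,132). The difference image changes only where the two tins were and now are, so the bowl, dish, spoon, tin_c and turntable have not moved.

```bash
python3 -c "
from workcell import bot
print(bot.finish_job())"
```

```text
the job is handed in; nothing more can be done
None
```

Both toppled tins now stand on their bases on the turntable. I pushed each one outward at its lid edge with the shut fingertips, with no gripping or lifting. The job took about 14 s of the 45 s allowed.

- **First push failed:** the wide back of the finger caught the lid's end face of the left-hand tin, pressing with about 9 N. I backed off, and a before/after image comparison showed nothing had shifted. I then pushed both tins with the flat side of the fingers instead.
- **Last checks:** before hand-in, the side and top views both showed the three tins upright. Comparing the top view with the first picture showed changes only at the two pushed tins. The bowl, tin_c, dish, spoon and turntable were unmoved in that comparison. The arm was clear of everything.
- **Not checked:** I viewed no final picture of the worktop outside the turntable. I also saw nothing that told tin_a from tin_b, but no order between them was asked for.

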